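# Gauge a packer under the sink on a sliding height gauge

### The arm

A 7-joint arm with a two-finger parallel gripper is mounted at the origin on the work surface. World frame = base frame: x ahead of the robot, y to its left, z up, the work surface at z = 0. Lengths are in m, angles in rad, forces in N, time in s.
With the tool pointing down it reaches from about 0.4 to 0.9 m from the base axis. Payload 5.5 kg.
Tool frame: the origin (TCP) lies at the very end of the fingers, on their centre line; the grasp point (between the pads) lies 19 mm behind it (r.grasp_offset is the z of the grasp point in the tool frame, in m); z points along the fingers, y is the line along which they close (so a half turn about z gives the same grasp; the last joint's range is limited). The gripper opens to 85 mm and grips with 20 to 120 N. Pads are 22 mm wide; open, the fingers measure 114 mm over their backs; the gripper's body (76 mm by 85 mm) begins 54 mm behind the grasp point. The pads swing forward as they close: fully open they stand 13 mm farther back than shut.
Start: joints at [1.408, 0.501, -0.427, 1.55, 0.221, 1.138, -0.21], TCP at [0.269, -0.592, 0.231] pointing down, gripper open.
Joint ranges: [-2.88, 2.88], [-0.31, 2.03], [-1.54, 1.56], [0.2, 2.42], [-1.41, 4.55], [0.19, 2.02], [-2.57, 2.57]. Speed limits (rad/s): [2.57, 2.57, 3.14, 3.14, 3.14, 3.14, 3.14].

### API

Orientations are given as a rotation vector (axis times angle).
In Python, from plant import r gives the robot as it stands.
- The arm moves only by the tool step_arm, never from a script. Its argument "increments" is a list that holds one entry, the list of rows, each a list of 5 numbers: the shift along the tool's x, y, z each as a share of 0.25 m, from -1 to 1, then the turn about the tool's z as a share of 180 degrees, from -1 to 1, then the opening, from -1 (shut) to 1 (fully open). A call has 1 to 20 rows; each row shifts and turns the commanded pose from where the row before left it, along the tool's axes as they then stand; what a row does not reach is not made up. A row lasts 1/10 s, in which the tool goes at most 50 mm and 8.59 degrees, less where a joint would pass 70% of its speed; a pose out of reach is approached as far as the arm can. A call with a number of a shift or a turn outside -1 to 1 is refused whole. A call with a gripper value outside its range is refused whole. The fingers move at their own pace and stop on an object; "newtons" is the grip in N (left out, the last holds). Time passes only in rows, so rows that do not move let the fingers close. It gives the time, the measured TCP pose, the force, the opening and the grip force at its end, in the units of the state.
- r.sense(): the state, without advancing time (a new reading comes with each control period).
- r.read_camera(name): name is "scene" or "top"; returns a dict with "color" (384x512x3 uint8, red, green, blue), "fx", "fy", "cx", "cy" (pixels), "k1" (the pictures are not rectified: a ray, as slopes to the right and down, at radius r is drawn at 1 + k1 r^2 times it, then the intrinsics apply), "rvec" (rotation vector, rad) and "tvec" (3), from world to camera coordinates, as OpenCV has them. Camera axes: x right, y down, z forward; pixel columns grow to the right and rows downward; lengths in m; the calibration is good to about 2 mm. A picture is of the moment at which its call begins. There is no depth.
- r.hand_in(): hands the job in; it is judged then, once.
Trained networks look in a picture, given as the dict that the camera call returned (one of the last four; its "shot" number tells which), for a name from the list of things; names that differ only in an ending like _2 or _b are one class to them, and where a whole thing is asked for, a point or a joint stands for the part that bears it (a point fixed in the world has none). Each returns a list of dicts, best first, with "p" (0 to 1); they miss things now and then, are a little off and sometimes report something else, mostly with a low value. They report only what shows in the picture. A call takes as long as a camera call. They do not tell look-alikes from the thing itself.
- r.look_for(picture, query): "uv" ([column, row] in pixels, amid what is visible of it).
- r.outline_of(picture, query): "pixels" (384x512 bool, what is visible of it) and "uv" ([column, row] in pixels, amid what is visible of it).
- r.place_of(picture, query): "uv" ([column, row] in pixels: a listed point, or the origin of a listed thing).
The state is a dict: "time_s": time; "qpos": joint angles; "joint_velocities": joint speeds; "tau": joint torques, N m; "tcp_pos": TCP position; "tool_rot": TCP orientation; "wrist_force": force on the tool from outside, world axes, zero at the start; "wrist_torque": the same for the moment, N m; "grip_width": finger opening in m; "grasp_force": force on a finger pad.
Only numpy, scipy, OpenCV 4.12 (cv2) and the standard library are available. Lean on these libraries where they do the work, as an engineer would, in place of code of your own. Each camera call takes 0.05 s, during which the arm holds its last target. There are 200 camera calls.

### The job

Check the height of the longer horseshoe packer before it goes under the sink unit: lay it flat on the gauge's bed inside the scribed outline, lengthwise along the rail, then lift the gauge's sprung foot by its knob and, holding the foot clear above the packer's height, slide the carriage along the rail until it is hard against the end stop. There lower the foot gently onto the packer, without letting it snap down, and let go so that it stays down on the packer with the reading showing. Leave everything else on the tray where it is.

Things in the scene. Friction and masses are not known exactly. Their poses are not given: they have to be found in the camera images.
- gauge: slide gauge fixed on the drip tray: white-painted bed plate 150 mm (x) by 340 mm (y), 10 mm thick. Origin on its underside, z up. A steel rail 20 mm wide, 20 mm above the bed, runs along y at x = -55 mm (robot's side), with a dark 40 mm tall end stop at its +y end and a low plate at its -y end. The foot's axis and the outline's centre lie at x = 20 mm
- outline (a point): centre of the outline scribed in black on the bed, 140 mm (along the rail) by 64 mm, on the bed's surface, at the stop's end. Axes as the gauge's: y along the rail towards the stop. With the carriage at the stop the foot's axis passes through this point
- carriage (a joint): travel of the aluminium carriage along the gauge's +y in m: 0 at the far end, 0.200 against the end stop; about 2.5 N of friction, stays where left. It is 60 mm long, 44 mm wide, with a column and a 30 mm wide arm that reaches to the gauge's +x over the bed and carries the sprung foot; the arm's underside is 76 mm, its top 90 mm above the bed
- foot (a joint): height of the foot's underside above the bed in m: 0 on the bed, at most 0.065; a spring presses it down with 4 to 6 N in all, so it falls when let go
- knob (a point): grip point of the black cylindrical knob on top of the foot's vertical stem, on its axis, 15 mm below its top. The knob is 28 mm across and 47 mm tall (32 mm below this point), its underside 8 mm above the arm when the foot is on the bed; this point lies 130 mm above the foot's underside and moves with carriage and foot
- foot_pad (a point): centre of the underside of the foot's round steel pad, 24 mm across
- long_packer: the longer grey plastic horseshoe packer, a flat slab 120 x 44 x 32 mm with a 14 mm wide, 30 mm long slot open at its +x end, lying loose on the drip tray (3 mm thick). Origin at the centre of its underside, x along its length; either way round will do
- short_packer: the shorter, thinner grey plastic horseshoe packer, 75 x 44 x 20 mm with a 14 mm slot in one end; leave it. Origin at the centre of its underside, x along its length
- blue_bottle: blue plastic bottle with a white twist cap, 72 mm across, 210 mm tall, upright; leave it. Origin at the centre of its underside
- jar: glass storage jar with a steel lid, 84 mm across, 120 mm tall, upright; leave it. Origin at the centre of its underside
- can: can with a paper label, 66 mm across, 110 mm tall, upright; leave it. Origin at the centre of its underside
- scoop: orange plastic scoop lying on the tray, open box-shaped bowl 85 x 70 x 36 mm with a 100 mm handle towards its -x; leave it. Origin under the bowl's centre
- spanner: steel spanner 170 mm long lying on the tray; leave it. Origin at its underside, x along its length
- soap_block: white block of soap 90 x 58 x 30 mm lying on the tray on the robot's side of the gauge; leave it. Origin at the centre of its underside, x along its length
There are look-alikes about, which are no part of the job. What is shaped like the long_packer but pink or purple is not meant.

How it is judged:
By the outcome, as a careful person would: the job done as asked, in the order asked, and still so for the second after the job is handed in, with the robot touching nothing.
It also fails if it takes over 58 s, if anything falls off the work surface, if the arm or the gripper's body presses on something with over 40 N, if the wrist force passes 120 N, or if a joint passes its speed limit or range.

## Working session

There is one attempt and no reset: what is moved stays moved. The work goes in short steps, Python scripts to look and compute and a tool call to move; the robot and the scene stay as the last step left them, time stands still between calls to the robot, and variables do not carry over. Pictures are saved under pics/ and viewed, at most 12 in all, crops included, and the job is handed in when it is done.

Besides the shell and the picture viewer there is one more tool, called after "Emit:" as name([rows], argument=value, ...), one row to a line, values as JSON. step_arm: Moves the arm, as the interface text tells. Shift numbers are shares of 0.25 m and turn numbers shares of 180 degrees, none past 1 either way. Its arguments: {"type":"object","properties":{"increments":{"type":"array","items":{"type":"array","items":{"type":"array","items":{"type":"number","minimum":-1,"maximum":1}}}},"newtons":{"type":"number"}},"required":["increments"]}

```bash
mkdir -p pics; ls
cat > h.py <<'E'
import numpy as np, cv2
from plant import r
def ray(c,uv):
    K=np.array([[c['fx'],0,c['cx']],[0,c['fy'],c['cy']],[0,0,1.]])
    p=cv2.undistortPoints(np.array([[uv]],float),K,np.array([c['k1'],0,0,0,0.]))[0,0]
    R=cv2.Rodrigues(np.array(c['rvec'],float))[0];t=np.array(c['tvec'],float)
    d=R.T@np.array([p[0],p[1],1]);return -R.T@t,d/np.linalg.norm(d)
def atz(c,uv,z):
    o,d=ray(c,uv);return o+d*(z-o[2])/d[2]
def tri(c1,u1,c2,u2):
    o1,d1=ray(c1,u1);o2,d2=ray(c2,u2)
    s=np.linalg.lstsq(np.c_[d1,-d2],o2-o1,rcond=None)[0]
    a=o1+d1*s[0];b=o2+d2*s[1];return (a+b)/2,np.linalg.norm(a-b)
def proj(c,P):
    K=np.array([[c['fx'],0,c['cx']],[0,c['fy'],c['cy']],[0,0,1.]])
    return cv2.projectPoints(np.array(P,float).reshape(-1,1,3),np.array(c['rvec'],float),np.array(c['tvec'],float),K,np.array([c['k1'],0,0,0,0.]))[0][:,0]
def save(c,n): cv2.imwrite('pics/'+n,c['color'][:,:,::-1])
E
python3 - <<'E'
from h import *
np.set_printoptions(precision=4,suppress=True)
s=r.read_camera("scene");t=r.read_camera("top");save(s,'s0.png');save(t,'t0.png')
for q in "gauge outline knob foot_pad long_packer short_packer carriage soap_block blue_bottle jar can scoop spanner".split():
    for n,c in (('s',s),('t',t)):
        print(q,n,[(np.round(d['uv'],1).tolist(),round(d['p'],2)) for d in r.place_of(c,q)[:3]] if q!='carriage' else [(np.round(d['uv'],1).tolist(),round(d['p'],2)) for d in r.look_for(c,q)[:3]])
for c in (s,t): print(c['fx'],c['k1'],ray(c,(256,192)))
print(r.sense(),r.grasp_offset)
E
```

```text
pics
gauge s [([255.3, 251.1], 0.95)]
gauge t [([293.9, 169.0], 0.68)]
outline s [([160.8, 310.0], 0.68), ([279.9, 231.3], 0.58)]
outline t [([264.0, 162.6], 0.82), ([363.1, 135.1], 0.4)]
knob s [([243.3, 259.9], 0.49), ([161.7, 314.2], 0.43)]
knob t [([318.4, 156.7], 0.52), ([394.2, 148.2], 0.51), ([197.8, 199.2], 0.33)]
foot_pad s [([243.0, 279.0], 0.53)]
foot_pad t [([316.0, 161.1], 0.52)]
long_packer s [([279.1, 168.4], 0.78), ([237.1, 133.7], 0.76), ([315.2, 111.7], 0.72)]
long_packer t [([180.8, 269.5], 0.8), ([112.0, 209.2], 0.75), ([195.1, 197.6], 0.73)]
short_packer s [([164.0, 310.5], 0.62)]
short_packer t [([371.4, 201.4], 0.68)]
carriage s [([231.2, 260.6], 0.85)]
carriage t [([316.9, 179.6], 0.68)]
soap_block s [([211.5, 210.4], 0.69), ([244.3, 279.5], 0.51), ([159.7, 312.2], 0.5)]
soap_block t [([274.7, 226.0], 0.73), ([261.2, 163.9], 0.59)]
blue_bottle s [([328.9, 253.4], 0.71)]
blue_bottle t [([253.4, 117.4], 0.87)]
jar s [([306.6, 283.0], 0.75)]
jar t [([289.7, 121.3], 0.78)]
can s [([240.2, 354.9], 0.71)]
can t [([363.3, 136.5], 0.57)]
scoop s [([349.6, 190.4], 0.64
[... 169 characters left out ...]
446,  1.1035]), array([-0.3432,  0.4715, -0.8123]))
450.42535837739945 -0.15988805320094385 (array([0.2693, 0.127 , 1.5921]), array([ 0.148 , -0.0025, -0.989 ]))
{'time_s': 1.4, 'qpos': array([ 1.4082,  0.5009, -0.427 ,  1.5504,  0.2208,  1.1383, -0.2103]), 'joint_velocities': array([-0.0004,  0.0012, -0.0003, -0.0009,  0.0003, -0.0008, -0.0003]), 'tau': array([  0.001 , -56.9362,  -5.81  , -28.1321,   0.0127,   0.0022,
         0.    ]), 'tcp_pos': array([ 0.2685, -0.5919,  0.2313]), 'tool_rot': array([3.0706, 0.6639, 0.0001]), 'wrist_force': array([-0.7488,  0.8671, -1.2383]), 'wrist_torque': array([ 0.0371, -0.0444, -0.0163]), 'grasp_force': 0.0, 'grip_width': 0.08526129371457596} -0.0187
```

View pics/s0.png

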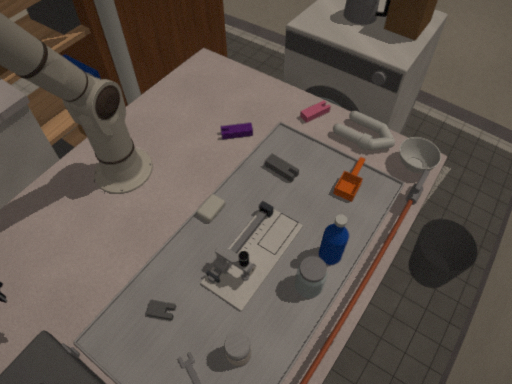

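View pics/t0.png

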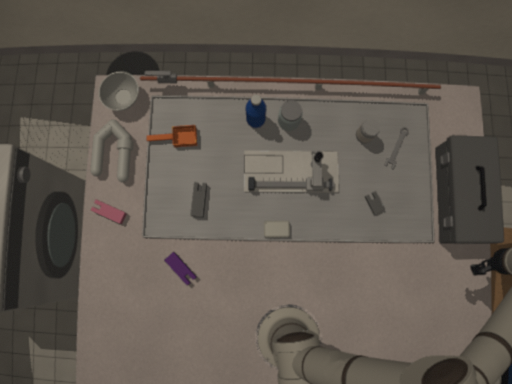

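```bash
cat > m.py <<'E'
from h import *
from scipy.optimize import minimize
np.set_printoptions(precision=4,suppress=True)
s=r.read_camera("scene");t=r.read_camera("top")
def near(l,uv): return min(l,key=lambda d:np.hypot(*(np.array(d['uv'])-uv)))
ms=near(r.outline_of(s,'long_packer'),(281,167));mt=near(r.outline_of(t,'long_packer'),(200,200))
M=[(s,ms['pixels']),(t,mt['pixels'])]
print([(d[1].sum()) for d in M],ms['uv'],mt['uv'])
print('tri',tri(s,ms['uv'],t,mt['uv']))
def box(c,x,y,a,z,L=.12,W=.044,H=.032,n=8):
    ca,sa=np.cos(a),np.sin(a);P=[]
    for zz in (z,z+H):
        for i,j in ((1,1),(1,-1),(-1,-1),(-1,1)): P.append((x+ca*i*L/2-sa*j*W/2,y+sa*i*L/2+ca*j*W/2,zz))
    im=np.zeros((384*n,512*n),np.uint8)
    h=cv2.convexHull((proj(c,P).astype(np.float32)+.5)*n-.5).astype(int)
    cv2.fillConvexPoly(im,h,1);return cv2.resize(im.astype(np.float32),(512,384),interpolation=cv2.INTER_AREA)
def cost(p):
    e=0
    for c,m in M:
        b=box(c,p[0],p[1],p[2],p[3]); e+=1-np.minimum(b,m).sum()/np.maximum(b,m).sum()
    return e
o=atz(t,(200,200),.02);print(o)
best=min((minimize(cost,[o[0],o[1],a,.003],method='Nelder-Mead',options=dict(initial_simplex=np.array([o[0],o[1],a,.003])+np.vstack([np.zeros(4),np.diag([.01,.01,.15,.01])]),maxiter=120)) for a in (-.2,.2)),key=lambda q:q.fun)
print('packer',best.x,best.fun)
k=[(near(r.place_of(s,q),u)['uv'],near(r.place_of(t,q),v)['uv']) for q,u,v in (('outline',(280,232),(264,163)),('knob',(243,259),(318,157)),('gauge',(255,251),(294,169)),('foot_pad',(243,279),(316,161)))]
for q,(a,b) in zip(('outline','knob','gauge','foot'),k): print(q,a,b,tri(s,a,t,b))
cs=cv2.resize(s['color'][185:315,195:315],None,fx=4.5,fy=4.5,interpolation=cv2.INTER_CUBIC)
ct=cv2.resize(t['color'][140:240,180:350],None,fx=4.5,fy=4.5,interpolation=cv2.INTER_CUBIC)
cv2.imwrite('pics/cs.png',cs[:,:,::-1]);cv2.imwrite('pics/ct.png',ct[:,:,::-1])
E
python3 m.py
```

```text
[np.int64(453), np.int64(436)] [280.0, 164.9] [192.0, 200.6]
tri (array([0.4644, 0.3437, 0.0096]), np.float64(0.016119516100986504))
[0.4718 0.3197 0.02  ]
packer [ 0.4724  0.3259 -0.0895 -0.0017] 0.26469725370407104Traceback (most recent call last):
  File "m.py", line 25, in <module>
    k=[(near(r.place_of(s,q),u)['uv'],near(r.place_of(t,q),v)['uv']) for q,u,v in (('outline',(280,232),(264,163)),('knob',(243,259),(318,157)),('gauge',(255,251),(294,169)),('foot_pad',(243,279),(316,161)))]
                                      ~~~~^^^^^^^^^^^^^^^^^^^
  File "m.py", line 5, in near
    def near(l,uv): return min(l,key=lambda d:np.hypot(*(np.array(d['uv'])-uv)))
                           ~~~^^^^^^^^^^^^^^^^^^^^^^^^^^^^^^^^^^^^^^^^^^^^^^^^^^
ValueError: min() iterable argument is empty
```

```bash
cat > m.py <<'E'
from h import *
import pickle
np.set_printoptions(precision=4,suppress=True)
s=r.read_camera("scene");t=r.read_camera("top");pickle.dump((s,t),open('st.pkl','wb'))
print(r.sense()['time_s'])
cs=cv2.resize(s['color'][150:290,200:310],None,fx=4.2,fy=4.2,interpolation=cv2.INTER_CUBIC)
ct=cv2.resize(t['color'][140:240,180:350],None,fx=4.5,fy=4.5,interpolation=cv2.INTER_CUBIC)
cv2.imwrite('pics/cs.png',cs[:,:,::-1]);cv2.imwrite('pics/ct.png',ct[:,:,::-1])
E
python3 m.py
```

```text
1.9
```

View pics/cs.png

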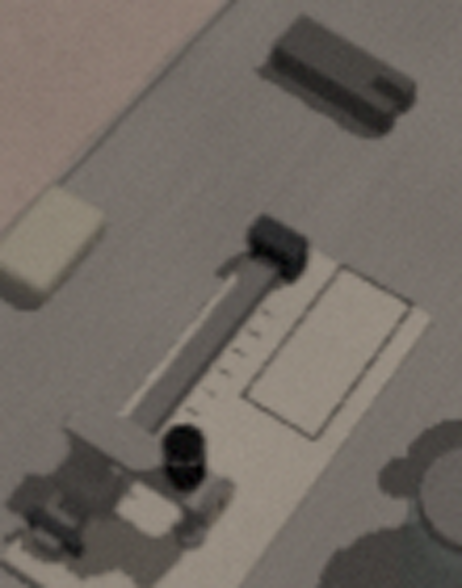

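View pics/ct.png

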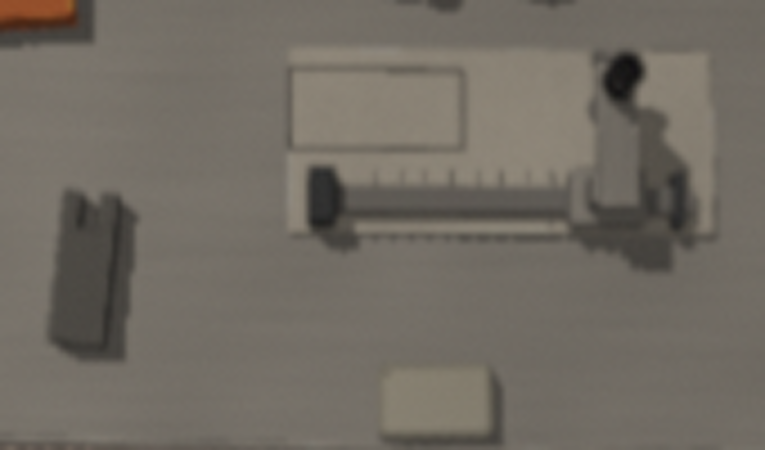

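```bash
cat > f.py <<'E'
from h import *
import pickle
from scipy.optimize import least_squares
np.set_printoptions(precision=4,suppress=True)
s,t=pickle.load(open('st.pkl','rb'))
S=lambda p:(np.array(p)+.5)/4.2-.5+[200,150]
T=lambda p:(np.array(p)+.5)/4.5-.5+[180,140]
def X(p,L):
    L=np.array(L,float);c,q=np.cos(p[2]),np.sin(p[2])
    return np.c_[p[0]+c*L[:,0]-q*L[:,1],p[1]+q*L[:,0]+c*L[:,1],p[3]+L[:,2]]
def fit(obs,p0):
    f=lambda p:np.concatenate([(proj(c,X(p,L))-uv).ravel() for c,L,uv in obs])
    q=least_squares(f,p0,loss='soft_l1');return q.x,f(q.x).reshape(-1,2)
# gauge frame: outline corners relative to outline centre
o=[(.032,.07,0),(-.032,.07,0),(-.032,-.07,0),(.032,-.07,0)]
g=fit([(s,o,S([(412,303),(343,267),(244,395),(315,437)])),(t,o,T([(290,68),(290,150),(463,150),(463,70)]))],[.55,.16,0,.013])
print('outline',g)
h=.032
pk=fit([(s,[(-.06,.022,h),(-.06,-.022,h),(.06,.022,h),(.06,-.022,h)],S([(305,16),(274,48),(414,84),(386,116)])),
        (t,[(-.06,.022,h),(-.06,-.022,h),(.06,.022,h),(.06,-.022,h)],T([(50,338),(103,346),(68,191),(121,195)]))],[.47,.32,-.1,.003])
print('packer',pk)
# knob top centre and heights
print('knob top',tri(s,S((183,440)),t,T((626,74))))
p=g[0];c=np.array([p[0],p[1],p[3]])
def dr(c,P,off,f,im):
    q=(proj(c,P)-off+.5)*f-.5;cv2.polylines(im,[(q*8).astype(int)],True,(0,0,255),1,cv2.LINE_AA,3)
cs=cv2.imread('pics/cs.png');ct=cv2.imread('pics/ct.png')
for c,off,f,im in ((s,[200,150],4.2,cs),(t,[180,140],4.5,ct)):
    dr(c,X(p,o),off,f,im)
    dr(c,X(p,[(.055,.08,0),(-.095,.08,0),(-.095,-.26,0),(.055,-.26,0)]),off,f,im)
    for z in (0,h): dr(c,X(pk[0],[(.06,.022,z),(-.06,.022,z),(-.06,-.022,z),(.06,-.022,z)]),off,f,im)
out=np.zeros((600,790,3),np.uint8);a=cv2.resize(cs,None,fx=.6,fy=.6);b=cv2.resize(ct,None,fx=.62,fy=.62)
out[:a.shape[0],:a.shape[1]]=a;out[300:300+b.shape[0],300:300+b.shape[1]]=b
cv2.imwrite('pics/ov.png',out)
E
python3 f.py
```

```text
outline (array([0.6079, 0.0992, 0.018 , 0.0126]), array([[ 0.3494,  0.0076],
       [-0.0224, -0.7343],
       [-0.4643,  0.2458],
       [-0.0534,  0.597 ],
       [-0.3318,  0.4035],
       [-0.461 , -0.3424],
       [ 0.2758, -0.1991],
       [ 0.1344,  0.1221]]))
packer (array([ 0.4737,  0.3235, -0.0785, -0.0006]), array([[-0.1901, -0.0419],
       [-0.5237, -0.4298],
       [ 0.8698,  0.2799],
       [-0.0265,  0.3805],
       [-0.4201,  0.6301],
       [ 0.2973,  0.1339],
       [-0.3343, -0.4814],
       [ 0.2514, -0.1469]]))
knob top (array([ 0.6087, -0.0801,  0.1535]), np.float64(0.0009853007690246187))
```

View pics/ov.png

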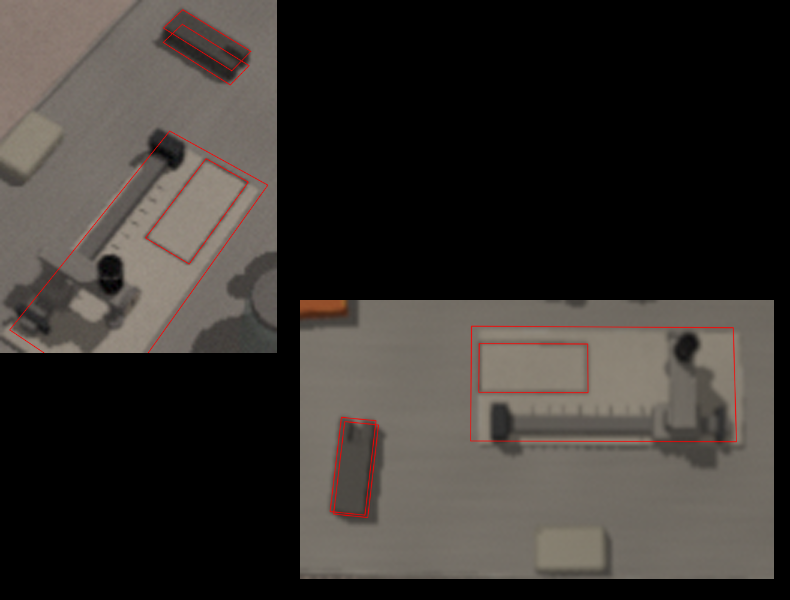

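Emit:
step_arm([
  [[0,0,-0.07,0.0403,1],[0,0,-0.07,0.0403,1],[0,0,-0.07,0.0403,1],[0,0,-0.07,0.0403,1],[0.083,-0.138,0,0,1],[0.083,-0.138,0,0,1],[0.083,-0.138,0,0,1],[0.083,-0.138,0,0,1],[0.083,-0.138,0,0,1],[0.083,-0.138,0,0,1],[0.083,-0.138,0,0,1],[0.083,-0.138,0,0,1],[0.083,-0.138,0,0,1],[0.083,-0.138,0,0,1],[0.083,-0.138,0,0,1],[0.083,-0.138,0,0,1]],
])

```text
time_s: 3.5
tcp_pos: [0.5508, -0.198, 0.3016]
tool_rot: [3.139, -0.127, 0.001]
wrist_force: [1.1, 0.0, -0.0]
grip_width: 0.0855
grasp_force: 0.0
```

```bash
cat >> h.py <<'E'
def go(x,y,z,yaw=None,g=False):
    """shares from the present pose to a world TCP goal, turn left for afterwards"""
    q=r.sense();R=cv2.Rodrigues(np.array(q['tool_rot'],float))[0]
    y0=np.arctan2(R[1,0],R[0,0]);p=np.array([x,y,z],float)-q['tcp_pos']
    print('t',q['time_s'],'tcp',q['tcp_pos'],'yaw',round(y0,4),'q',np.round(q['qpos'],2),'F',np.round(q['wrist_force'],1),'w',round(q['grip_width'],4),'gf',q['grasp_force'])
    print('shares',np.round(R.T@p/.25,4),'min rows',np.linalg.norm(p)/.05, 'turn',None if yaw is None else round((y0-yaw)/np.pi,4))
E
python3 - <<'E'
from h import *
import pickle
np.set_printoptions(precision=4,suppress=True)
s,t=pickle.load(open('st.pkl','rb'))
T=lambda p:(np.array(p)+.5)/4.5-.5+[180,140]
b=[atz(t,T(p),.013)[:2] for p in ((288,47),(710,52),(716,237),(288,235))]
print(np.array(b))
for n,a,c in (('bottle',(253.4,117.4),.0),('jar',(289.7,121.3),.0),('can',(363,136.5),0)): print(n,atz(t,a,.003))
print('bottle cap',atz(t,(256,99),.21))
go(.474,.324,.3,-.08)
E
```

```text
[[ 0.6573  0.1707]
 [ 0.6614 -0.169 ]
 [ 0.5107 -0.1723]
 [ 0.5052  0.1669]]
bottle [0.7842 0.1382 0.003 ]
jar [0.7725 0.0044 0.003 ]
can [ 0.7222 -0.2675  0.003 ]
bottle cap [0.7796 0.1297 0.21  ]
t 3.5 tcp [ 0.5508 -0.198   0.3016] yaw -0.0808 q [ 0.73  0.34 -0.55  1.63  0.19  1.22 -1.51] F [ 1.1  0.  -0. ] w 0.0855 gf 0.0
shares [-0.4748 -2.0565  0.0053] min rows 10.55281952365975 turn -0.0002
```

Emit:
step_arm([
  [[0,0,0,-0.0477,1],[0,0,0,-0.0477,1],[0,0,0,-0.0477,1],[0,0,0,-0.0477,1],[0,0,0,-0.0477,1],[0,0,0,-0.0477,1],[0,0,0,-0.0477,1],[0,0,0,-0.0477,1],[0,0,0,-0.0477,1],[0,0,0,-0.0477,1],[0,0,0,-0.0477,1],[0,0,0,-0.0477,1],[0,0,0,-0.0477,1],[0,0,0,-0.0477,1],[0,0,0,-0.0477,1],[0,0,0,-0.0477,1],[0,0,0,-0.0477,1],[0,0,0,-0.0477,1],[0,0,0,-0.0477,1],[0,0,0,-0.0477,1]],
])

```text
time_s: 5.5
tcp_pos: [0.55, -0.1995, 0.3014]
tool_rot: [0.344, 3.123, -0.001]
wrist_force: [-0.7, -0.3, -0.5]
grip_width: 0.0856
grasp_force: 0.0
```

Emit:
step_arm([
  [[0,0,0,-0.046,1]],
])

```text
time_s: 5.6
tcp_pos: [0.55, -0.1996, 0.3014]
tool_rot: [0.118, 3.139, -0.0]
wrist_force: [-0.2, 0.4, 0.3]
grip_width: 0.0851
grasp_force: 0.0
```

```bash
python3 -c "
from h import *
go(.474,.324,.25,-.0785)"
```

```text
t 5.6 tcp [ 0.54998087 -0.19958275  0.30138123] yaw 3.0667 q [ 1.14  0.55 -1.19  1.62  0.52  1.33  1.37] F [-0.2  0.4  0.3] w 0.0851 gf 0.0
shares [0.4599 2.0658 0.2048] min rows 10.63112442086505 turn 1.0011
```

Emit:
step_arm([
  [[0.0354,0.159,0.0158,0,1],[0.0354,0.159,0.0158,0,1],[0.0354,0.159,0.0158,0,1],[0.0354,0.159,0.0158,0,1],[0.0354,0.159,0.0158,0,1],[0.0354,0.159,0.0158,0,1],[0.0354,0.159,0.0158,0,1],[0.0354,0.159,0.0158,0,1],[0.0354,0.159,0.0158,0,1],[0.0354,0.159,0.0158,0,1],[0.0354,0.159,0.0158,0,1],[0.0354,0.159,0.0158,0,1],[0.0354,0.159,0.0158,0,1],[0,0,0,0,1],[0,0,0,0,1]],
])

```text
time_s: 7.1
tcp_pos: [0.4761, 0.3263, 0.2499]
tool_rot: [-0.121, -3.139, -0.0]
wrist_force: [0.1, -0.7, 1.0]
grip_width: 0.0853
grasp_force: 0.0
```

```bash
python3 -c "
from h import *
go(.474,.324,.010,-.0785)"
```

```text
t 7.1 tcp [0.4760954  0.3263453  0.24994642] yaw 3.0644 q [ 0.17  0.56 -1.12  1.7   0.53  1.22  0.41] F [ 0.1 -0.7  1. ] w 0.0853 gf 0.0
shares [ 0.0075 -0.01    0.9598] min rows 4.799340558711187 turn 1.0004
```

Emit:
step_arm([
  [[0.0075,-0.01,0.1,0,1],[0,0,0.14,0,1],[0,0,0.14,0,1],[0,0,0.14,0,1],[0,0,0.14,0,1],[0,0,0.1,0,1],[0,0,0.08,0,1],[0,0,0.06,0,1],[0,0,0.04,0,1],[0,0,0.02,0,1],[0,0,0,0,1],[0,0,0,0,-1],[0,0,0,0,-1],[0,0,0,0,-1],[0,0,0,0,-1],[0,0,0,0,-1],[0,0,0,0,-1],[0,0,0,0,-1]],
], newtons=40)

```text
time_s: 8.9
tcp_pos: [0.4755, 0.3232, 0.0109]
tool_rot: [0.126, 3.138, 0.001]
wrist_force: [-0.4, -0.3, 6.5]
grip_width: 0.0432
grasp_force: 42.1
```

```bash
python3 -c "
from h import *
go(.474,.324,.12,-.0785)"
```

```text
t 8.9 tcp [0.47547642 0.32323306 0.01086273] yaw 3.0611 q [-0.01  0.83 -0.86  1.86  0.84  0.85  0.19] F [-0.4 -0.3  6.5] w 0.0432 gf 42.140350341796875
shares [ 0.0055  0.003  -0.4366] min rows 2.1829989797193075 turn 0.9994
```

Emit:
step_arm([
  [[0,0,-0.04,0,-1],[0,0,-0.08,0,-1],[0,0,-0.1,0,-1],[0,0,-0.1,0.047,-1],[0,0,-0.1,0.047,-1],[0,0,-0.1,0.047,-1],[0,0,-0.08,0.047,-1],[0,0,0,0.047,-1],[0,0,0,0.047,-1],[0,0,0,0.047,-1],[0,0,0,0.047,-1],[0,0,0,0.047,-1],[0,0,0,0.047,-1],[0,0,0,0,-1]],
])

```text
time_s: 10.3
tcp_pos: [0.4746, 0.3231, 0.1613]
tool_rot: [2.206, 2.236, 0.002]
wrist_force: [0.4, 1.1, -0.5]
grip_width: 0.0432
grasp_force: 41.3
```

```bash
python3 -c "
from h import *
go(.607,.099,.12,1.584)
s=r.read_camera('scene');save(s,'s1.png');t=r.read_camera('top')
a=cv2.resize(s['color'][100:300,190:390],None,fx=2,fy=2);b=cv2.resize(t['color'][100:250,150:350],None,fx=2,fy=2)
o=np.zeros((400,800,3),np.uint8);o[:,:400]=a;o[:300,400:]=b;cv2.imwrite('pics/lift.png',o[:,:,::-1])"
```

```text
t 10.3 tcp [0.47456916 0.32310201 0.16133981] yaw 1.584 q [-0.1   0.51 -0.71  1.8   0.39  0.97 -0.96] F [ 0.4  1.1 -0.5] w 0.0432 gf 41.33345603942871
shares [-0.9034  0.5176  0.1655] min rows 5.271380047656729 turn 0.0
```

View pics/lift.png

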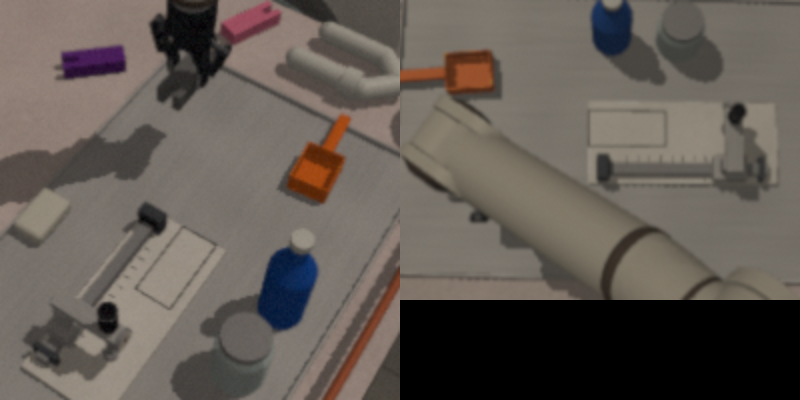

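Emit:
step_arm([
  [[-0.0907,0.0521,0.0165,0,-1],[-0.0907,0.0521,0.0165,0,-1],[-0.0907,0.0521,0.0165,0,-1],[-0.0907,0.0521,0.0165,0,-1],[-0.0907,0.0521,0.0165,0,-1],[-0.0907,0.0521,0.0165,0,-1],[-0.0907,0.0521,0.0165,0,-1],[-0.0907,0.0521,0.0165,0,-1],[-0.0907,0.0521,0.0165,0,-1],[-0.0907,0.0521,0.0165,0,-1],[0,0,0,0,-1],[0,0,0,0,-1],[0,0,0,0,-1]],
])

```text
time_s: 11.7
tcp_pos: [0.6077, 0.0992, 0.119]
tool_rot: [-2.202, -2.239, -0.001]
wrist_force: [0.0, -0.1, -0.2]
grip_width: 0.0432
grasp_force: 41.3
```

```bash
python3 -c "
from h import *
go(.608,.098,.021,1.584)"
```

```text
t 11.7 tcp [0.60765324 0.09921883 0.11900397] yaw 1.5873 q [ 0.26  0.62 -0.63  1.73  0.43  0.94 -0.53] F [ 0.  -0.1 -0.2] w 0.0432 gf 41.31716072559357
shares [-0.0054  0.0014  0.392 ] min rows 1.9602432438935904 turn 0.001
```

Emit:
step_arm([
  [[-0.0054,0.0014,0.08,0,-1],[0,0,0.1,0,-1],[0,0,0.08,0,-1],[0,0,0.06,0,-1],[0,0,0.03,0,-1],[0,0,0.02,0,-1],[0,0,0.012,0,-1],[0,0,0.006,0,-1],[0,0,0,0,-1],[0,0,0,0,-1]],
])

```text
time_s: 12.7
tcp_pos: [0.6091, 0.0964, 0.0223]
tool_rot: [2.206, 2.236, 0.001]
wrist_force: [0.0, 0.7, -0.9]
grip_width: 0.043
grasp_force: 41.3
```

Emit:
step_arm([
  [[0,0.0,0.004,0,-1],[0,0,0.004,0,-1],[0,0,0,0,-1]],
])

```text
time_s: 13.0
tcp_pos: [0.609, 0.0964, 0.0209]
tool_rot: [2.206, 2.236, 0.001]
wrist_force: [-2.3, -0.6, 7.8]
grip_width: 0.0432
grasp_force: 42.2
```

Emit:
step_arm([
  [[0,0,0,0,0.5],[0,0,0,0,0.5],[0,0,0,0,0.5],[0,0,0,0,0.5],[0,0,-0.02,0,0.5],[0,0,-0.05,0,0.5],[0,0,-0.1,0,0.5],[0,0,-0.15,0,1],[0,0,-0.18,0,1],[0,0,-0.18,0,1],[0,0,-0.15,0,1],[0,0,-0.1,0,1]],
])

```text
time_s: 14.2
tcp_pos: [0.6096, 0.0972, 0.257]
tool_rot: [2.203, 2.235, 0.006]
wrist_force: [0.7, 0.4, 0.3]
grip_width: 0.0855
grasp_force: 0.0
```

```bash
python3 -c "
from h import *
np.set_printoptions(precision=4,suppress=True)
go(.61,-.081,.25,1.584)
s=r.read_camera('scene');t=r.read_camera('top')
import pickle; pickle.dump((s,t),open('st2.pkl','wb'))
ks=r.place_of(s,'knob');kt=r.place_of(t,'knob');print([(d['uv'],d['p']) for d in ks],[(d['uv'],d['p']) for d in kt])
a=cv2.resize(s['color'][190:315,190:315],None,fx=3.2,fy=3.2,interpolation=cv2.INTER_CUBIC);b=cv2.resize(t['color'][100:250,230:360],None,fx=3,fy=3)
o=np.zeros((450,790,3),np.uint8);o[:400,:400]=a;o[:450,400:]=b;cv2.imwrite('pics/put.png',o[:,:,::-1])"
```

```text
t 14.2 tcp [0.6096 0.0972 0.257 ] yaw 1.5851 q [ 0.32  0.47 -0.7   1.61  0.32  1.18 -0.44] F [0.7 0.4 0.3] w 0.0855 gf 0.0
shares [-0.7126 -0.0089  0.0277] min rows 3.5658571866256383 turn 0.0003
[([241.0, 258.5], 0.67)] []
```

View pics/put.png

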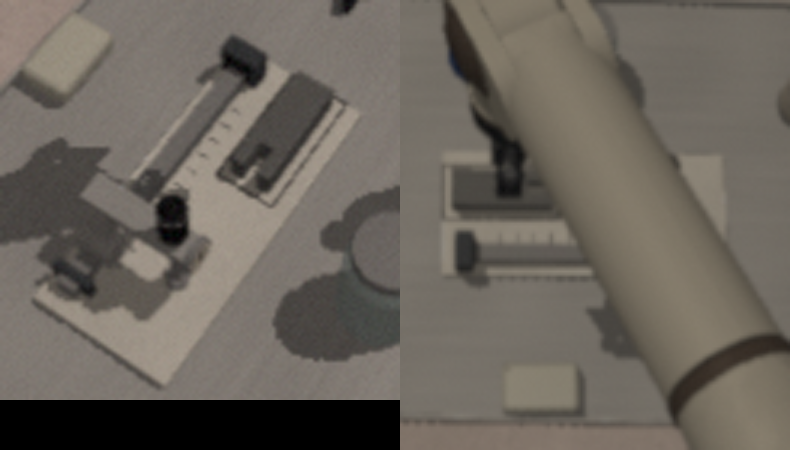

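```bash
cat > ov.py <<'E'
from h import *
import pickle
np.set_printoptions(precision=4,suppress=True)
s,t=pickle.load(open('st2.pkl','rb'));s0,t0=pickle.load(open('st.pkl','rb'))
for a in ((241,258.5),(243.3,259.9)): print(tri(s,a,t0,(318.4,156.7)))
f=6
A=cv2.resize(s['color'][205:275,225:300],None,fx=5.3,fy=f,interpolation=cv2.INTER_CUBIC)
B=cv2.resize(t0['color'][140:190,300:350],None,fx=8,fy=8,interpolation=cv2.INTER_CUBIC)
def dr(im,c,P,off,f,col):
    q=(proj(c,P)-off+.5)*f-.5;cv2.polylines(im,[(q*8).astype(int)],True,col,1,cv2.LINE_AA,3)
def rect(x,y,a,L,W,z):
    c,q=np.cos(a),np.sin(a);return [(x+c*i*W/2-q*j*L/2,y+q*i*W/2+c*j*L/2,z) for i,j in ((1,1),(1,-1),(-1,-1),(-1,1))]
def circ(x,y,z,R=.014): return [(x+R*np.cos(a),y+R*np.sin(a),z) for a in np.linspace(0,6.28,24)]
dr(A,s,rect(.609,.0982,.014,.12,.044,.045),[225,205],[5.3,f],(255,0,0))
dr(A,s,rect(.6079,.0992,.014,.14,.064,.013),[225,205],[5.3,f],(0,255,0))
for z in (.111,.158):
    dr(A,s,circ(.610,-.081,z),[225,205],[5.3,f],(255,255,0))
    dr(B,t0,circ(.610,-.081,z),[300,140],8,(255,255,0))
o=np.zeros((420,798,3),np.uint8);o[:420,:397]=A[:420,:397];o[:400,398:]=B;cv2.imwrite('pics/ov2.png',o[:,:,::-1])
E
python3 ov.py
```

```text
(array([ 0.6079, -0.0841,  0.1364]), np.float64(0.006309342875476749))
(array([ 0.6115, -0.0832,  0.1292]), np.float64(0.0010151846272847562))
```

View pics/ov2.png

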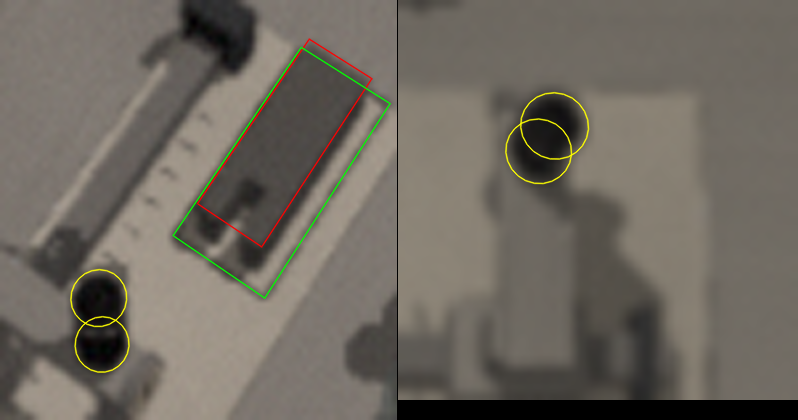

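Emit:
step_arm([
  [[-0.119,-0.0015,0,0,1],[-0.119,-0.0015,0,0,1],[-0.119,-0.0015,0,0,1],[-0.119,-0.0015,0,0,1],[-0.119,-0.0015,0,0,1],[-0.119,-0.0015,0,0,1],[0,0,0,0,1],[0,0,0,0,1],[0,0,0,0,1]],
])

```text
time_s: 15.3
tcp_pos: [0.6082, -0.0805, 0.2514]
tool_rot: [-2.203, -2.237, 0.0]
wrist_force: [-0.0, 1.1, 0.2]
grip_width: 0.0852
grasp_force: 0.0
```

```bash
python3 -c "
from h import *
go(.6102,-.081,.124,1.584)"
```

```text
t 15.3 tcp [ 0.60821099 -0.08050221  0.25140972] yaw 1.5863 q [ 0.58  0.46 -0.67  1.62  0.3   1.17 -0.14] F [-0.   1.1  0.2] w 0.0852 gf 0.0
shares [-0.0028  0.0087  0.5096] min rows 2.5485242563853765 turn 0.0007
```

Emit:
step_arm([
  [[-0.0028,0.0087,0.04,0,1],[0,0,0.08,0,1],[0,0,0.08,0,1],[0,0,0.08,0,1],[0,0,0.08,0,1],[0,0,0.07,0,1],[0,0,0.05,0,1],[0,0,0.03,0,1],[0,0,0,0,1],[0,0,0,0,1]],
], newtons=50)

```text
time_s: 16.3
tcp_pos: [0.6114, -0.0825, 0.1252]
tool_rot: [2.205, 2.237, 0.001]
wrist_force: [0.8, -0.1, 1.0]
grip_width: 0.0854
grasp_force: 0.0
```

Emit:
step_arm([
  [[0,0,0,0,-1],[0,0,0,0,-1],[0,0,0,0,-1],[0,0,0,0,-1],[0,0,0,0,-1],[0,0,0,0,-1],[0,0,0,0,-1],[0,0,0,0,-1],[0,0,0,0,-1],[0,0,0,0,-1]],
], newtons=50)

```text
time_s: 17.3
tcp_pos: [0.6117, -0.0829, 0.1253]
tool_rot: [2.205, 2.236, 0.002]
wrist_force: [1.7, -1.2, 5.3]
grip_width: 0.0267
grasp_force: 49.5
```

Emit:
step_arm([
  [[0,0,-0.012,0,-1],[0,0,-0.024,0,-1],[0,0,-0.024,0,-1],[0,0,-0.024,0,-1],[0,0,-0.024,0,-1],[0,0,-0.024,0,-1],[0,0,-0.024,0,-1],[0,0,-0.024,0,-1],[0,0,-0.012,0,-1],[0,0,0,0,-1],[0,0,0,0,-1]],
])

```text
time_s: 18.4
tcp_pos: [0.6116, -0.0829, 0.1718]
tool_rot: [2.206, 2.236, 0.002]
wrist_force: [6.8, -0.7, -5.6]
grip_width: 0.0267
grasp_force: 49.6
```

```bash
python3 -c "
from h import *
go(.6079,.099,.173,1.584)
s=r.read_camera('scene')
a=cv2.resize(s['color'][195:315,185:305],None,fx=4,fy=4,interpolation=cv2.INTER_CUBIC)
cv2.imwrite('pics/lf.png',a[:,:,::-1])"
```

```text
t 18.4 tcp [ 0.61155765 -0.08292473  0.17176969] yaw 1.5844 q [ 0.55  0.55 -0.63  1.69  0.37  1.03 -0.19] F [ 6.8 -0.7 -5.6] w 0.0267 gf 49.63404893875122
shares [ 0.7278 -0.0047 -0.0045] min rows 3.639313101474159 turn 0.0001
```

View pics/lf.png

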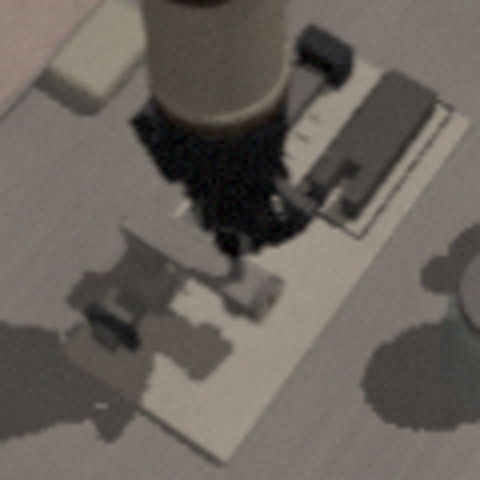

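Emit:
step_arm([
  [[0.01,0.003,0,0,-1],[0.03,0,0,0,-1],[0.05,0,0,0,-1],[0.05,0,0,0,-1],[0.05,0,0,0,-1],[0.05,0,0,0,-1],[0.05,0,0,0,-1],[0.05,0,0,0,-1],[0.05,0,0,0,-1],[0.05,0,0,0,-1],[0.05,0,0,0,-1],[0.05,0,0,0,-1],[0.05,0,0,0,-1],[0.04,0,0,0,-1],[0.03,0,0,0,-1],[0,0,0,0,-1]],
])

```text
time_s: 20.05
tcp_pos: [0.6091, 0.0826, 0.1713]
tool_rot: [-2.205, -2.237, 0.001]
wrist_force: [4.7, 1.7, -6.0]
grip_width: 0.0268
grasp_force: 49.7
```

Emit:
step_arm([
  [[0.012,0,0,0,-1],[0.012,0,0,0,-1],[0.012,0,0,0,-1],[0.012,0,0,0,-1],[0.008,0,0,0,-1],[0,0,0,0,-1]],
])

```text
time_s: 20.65
tcp_pos: [0.609, 0.0961, 0.1723]
tool_rot: [-2.206, -2.236, 0.001]
wrist_force: [3.7, -1.6, -4.8]
grip_width: 0.0263
grasp_force: 49.7
```

Emit:
step_arm([
  [[0.006,0,0,0,-1],[0.006,0,0,0,-1],[0.006,0,0,0,-1],[0,0,0,0,-1]],
])

```text
time_s: 21.05
tcp_pos: [0.6089, 0.0973, 0.1722]
tool_rot: [2.207, 2.233, -0.006]
wrist_force: [2.2, -7.0, -4.4]
grip_width: 0.0271
grasp_force: 49.7
```

Emit:
step_arm([
  [[0.008,0,0,0,-1],[0.008,0,0,0,-1],[0,0,0,0,-1],[0,0,0,0,-1]],
])

```text
time_s: 21.45
tcp_pos: [0.609, 0.0975, 0.1717]
tool_rot: [2.208, 2.228, -0.012]
wrist_force: [2.7, -14.6, -5.1]
grip_width: 0.027
grasp_force: 49.8
```

Emit:
step_arm([
  [[-0.006,0,0.006,0,-1],[0,0,0.008,0,-1],[0,0,0.008,0,-1],[0,0,0.008,0,-1],[0,0,0.006,0,-1],[0,0,0.006,0,-1],[0,0,0.004,0,-1],[0,0,0,0,-1]],
])

```text
time_s: 22.25
tcp_pos: [0.6089, 0.0974, 0.1602]
tool_rot: [2.208, 2.23, -0.01]
wrist_force: [2.4, -11.5, -5.1]
grip_width: 0.0265
grasp_force: 49.7
```

Emit:
step_arm([
  [[0,0,0.004,0,-1],[0,0,0.004,0,-1],[0,0,0.004,0,-1],[0,0,0,0,-1],[0,0,0,0,-1]],
])

```text
time_s: 22.75
tcp_pos: [0.609, 0.0974, 0.1575]
tool_rot: [2.208, 2.23, -0.01]
wrist_force: [2.3, -13.0, -5.1]
grip_width: 0.0269
grasp_force: 50.1
```

Emit:
step_arm([
  [[0,0,0.003,0,-1],[0,0,0.003,0,-1],[0,0,0,0,-1],[0,0,0,0,-1]],
])

```text
time_s: 23.15
tcp_pos: [0.609, 0.0974, 0.1574]
tool_rot: [2.207, 2.229, -0.01]
wrist_force: [-1.2, -13.4, 4.3]
grip_width: 0.0267
grasp_force: 50.7
```

Emit:
step_arm([
  [[-0.006,0,0,0,-1],[-0.006,0,0,0,-1],[0,0,0,0,-1]],
])

```text
time_s: 23.45
tcp_pos: [0.609, 0.0974, 0.1575]
tool_rot: [2.207, 2.233, -0.005]
wrist_force: [0.2, -7.6, 2.7]
grip_width: 0.0265
grasp_force: 50.4
```

Emit:
step_arm([
  [[-0.003,0,0,0,-1],[0,0,0,0,-0.2],[0,0,0,0,0.2],[0,0,0,0,0.6],[0,0,0,0,1],[0,0,0,0,1],[0,0,0,0,1],[0,0,0,0,1],[0,0,-0.04,0,1],[0,0,-0.08,0,1],[0,0,-0.12,0,1],[0,0,-0.12,0,1],[0,0,-0.12,0,1],[-0.1,-0.05,-0.05,0,1],[-0.12,-0.1,0,0,1],[-0.12,-0.1,0,0,1],[-0.12,-0.1,0,0,1],[-0.12,-0.1,0,0,1],[-0.1,-0.1,0,0,1],[0,0,0,0,1]],
])

```text
time_s: 25.45
tcp_pos: [0.4711, -0.0768, 0.2896]
tool_rot: [2.213, 2.228, -0.006]
wrist_force: [-0.0, -0.3, 0.0]
grip_width: 0.0852
grasp_force: 0.0
```

```bash
python3 -c "
from h import *
go(.6,.1,.3)
s=r.read_camera('scene');t=r.read_camera('top')
a=cv2.resize(s['color'][185:305,205:305],None,fx=4,fy=4,interpolation=cv2.INTER_CUBIC);b=cv2.resize(t['color'][120:250,230:360],None,fx=3,fy=3)
o=np.zeros((480,790,3),np.uint8);o[:480,:400]=a;o[:390,400:]=b;cv2.imwrite('pics/end.png',o[:,:,::-1])"
```

```text
t 25.45 tcp [ 0.47114472 -0.07684666  0.28960969] yaw 1.5777 q [ 0.73  0.15 -0.69  1.89  0.11  1.14  0.01] F [-0.  -0.3  0. ] w 0.0852 gf 0.0
shares [ 0.7037  0.5202 -0.0448] min rows 4.381158928090247 turn None
```

View pics/end.png

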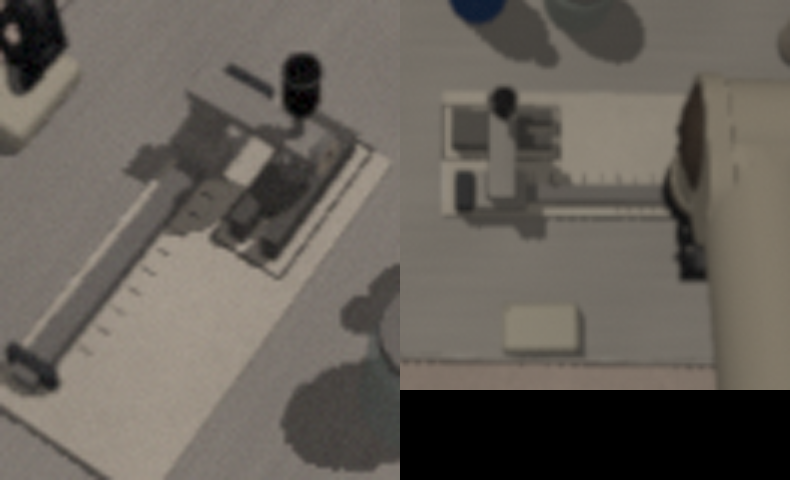

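```bash
python3 -c "
from h import *
np.set_printoptions(precision=4,suppress=True)
s=r.read_camera('scene');t=r.read_camera('top')
T=lambda x,y:((x-400+.5)/3-.5+230,(y+.5)/3-.5+120)
S=lambda x,y:((x+.5)/4-.5+205,(y+.5)/4-.5+185)
print('stop -y edge',atz(t,T(475,190),.053),'stop +y',atz(t,T(456,190),.053),'carr top edge z.05,.1',atz(t,T(488,180),.05),atz(t,T(488,180),.103),'right',atz(t,T(515,180),.103))
print('knobtop',tri(s,S(301,70),t,T(504,99)))
c=cv2.resize(t['color'][145:200,235:290],None,fx=10,fy=10,interpolation=cv2.INTER_CUBIC);cv2.imwrite('pics/z.png',c[:,:,::-1])"
```

```text
stop -y edge [0.531  0.1283 0.053 ] stop +y [0.5305 0.1503 0.053 ] carr top edge z.05,.1 [0.5436 0.1135 0.05  ] [0.5342 0.114  0.103 ] right [0.5348 0.0837 0.103 ]
knobtop (array([0.6075, 0.0989, 0.1848]), np.float64(0.0011250613733463338))
```

View pics/z.png

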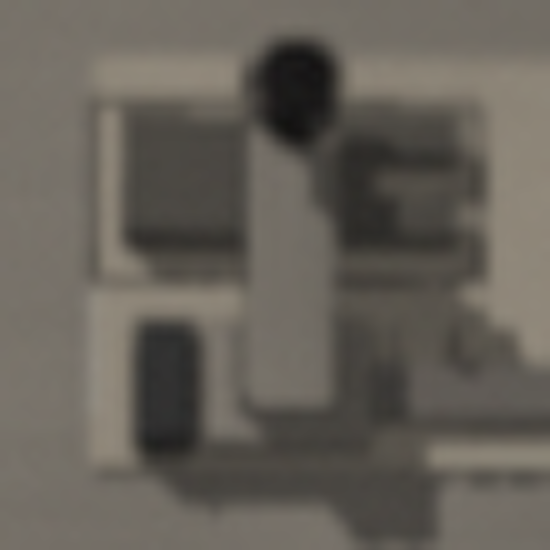

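```bash
python3 -c "
from h import *
print(r.hand_in())"
```

```text
the job is handed in; nothing more can be done
None
```

The job is handed in: the long packer lies flat inside the outline, the carriage is hard against the end stop, and the foot was lowered gently onto the packer and let go. It took about 26 s, and the camera checks agree, though I did not read the dial itself.

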